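Find the heavy side of a trap fan wheel on the roller balancing stand

ROBOT

A 6-joint arm with a two-finger parallel gripper is mounted at the origin on the work surface. World frame = base frame: x ahead of the robot, y to its left, z up, the work surface at z = 0. Lengths are in mm, angles in rad, forces in N, time in s.
With the tool pointing down it reaches from about 350 to 775 mm from the base axis. Payload 7.3 kg.
Tool frame: the origin (TCP) lies between the finger pads; the fingertips stand 22 mm ahead of it and the grasp point (between the pads) lies 3 mm ahead of it; z points along the fingers, x is the direction in which the jaws open and shut, and the axes are right-handed (so a half turn about z gives the same grasp; the last joint's range is limited). The gripper opens to 92 mm and grips with 3 to 60 N. Pads are 19 mm wide; open, the fingers measure 130 mm over their backs; the gripper's body (75 mm by 190 mm) begins 47 mm behind the grasp point.
Start: joints at [-1.453, 0.342, 1.524, -0, 1.275, -0.146], TCP at [136.916, -506.85, 248.741] pointing down, gripper open.
Joint ranges: [-2.53, 2.53], [-0.77, 2.02], [0.04, 2.7], [-1, 4.14], [0.28, 2.66], [-3.11, 3.11]. Speed limits (rad/s): [2.57, 2.57, 3.14, 3.14, 3.14, 3.14].

INTERFACE

Orientations are given as [roll, pitch, yaw] about the fixed x, y, z axes, in that order (R = Rz(yaw) Ry(pitch) Rx(roll)).
In Python, from plant import * gives the robot as it stands. The module is installed in compiled form; this text tells all that it offers.
- The arm moves only by the shell command python3 -m handwheel 'ROWS' [OPENING]. ROWS is a JSON object of lists of equal length, an entry for each row: "translation": the shift along the world's x, y, z in units of 15 cm (1.0 is 15 cm), a list of three; "twist": the turn about the world's z in units of 90 degrees (1.0 is 90 degrees). In form: {"translation": [[tx, ty, tz], ...], "twist": [twist, ...]}. A call has exactly 8 rows; each row shifts and turns the pose as measured when the row begins; what a row does not reach is not made up. A row lasts 1/8 s, in which the tool goes at most 62.5 mm and 10.7 degrees, less where a joint would pass 70% of its speed; a pose out of reach is approached as far as the arm can. A call with a number of a shift or a turn outside -1 to 1 is refused whole. A call with a gripper value outside its range is refused whole. OPENING is the closure in counts, from 0 (fully open) to 255 (shut), set as the call begins (- or left out, the last holds). The fingers move at their own pace and stop on an object; the grip force is fixed at half the most. Time passes only in rows, so rows that do not move let the fingers close, or fill a call up. It gives the time, the measured TCP pose, the force and the opening at its end, in the units of the state.
- get_obs(): the state, without advancing time (a new reading comes with each control period).
- capture(name): name is "scene" or "top" or "wrist"; returns a dict with "img" (400x640x3 uint8, red, green, blue), "vertical_fov" (degrees; the focal length in pixels is half the picture's height over the tangent of half this angle, whatever the lens; pixels are square), "cx", "cy" (the principal point, pixels), "distortion" ([k1, k2, p1, p2, k3] as OpenCV has them; the pictures are not rectified), "world_from_camera" (4x4, takes a point from camera to world coordinates). Camera axes: x right, y up, looking along -z (the intrinsics and any distortion apply to the point x, -y, -z); pixel columns grow to the right and rows downward; lengths in mm; the calibration is good to about 2 mm. A picture is of the moment at which its call begins. There is no depth.
- close_job(): hands the job in, once; it reports no verdict.
Trained networks look in the newest picture that a camera, given by its name, has taken for a name from the list of things; names that differ only in an ending like _2 or _b are one class to them, and where a whole thing is asked for, a point or a joint stands for the part that bears it (a point fixed in the world has none). Each returns a list of dicts, best first, with "score" (0 to 1); they miss things now and then, are a little off and sometimes report something else, mostly with a low value. They report only what shows in the picture. A call takes as long as a camera call. They do not tell look-alikes from the thing itself.
- search_frame(camera, label): "position" ([x, y, z] in mm, in the coordinates of the camera as it stood for that picture, good to about 4 mm: the middle of the surface that is visible of it).
- spot_point(camera, label): "position" ([x, y, z] in mm, in the coordinates of the camera as it stood for that picture, good to about 4 mm: a listed point, or the origin of a listed thing).
The state is a dict: "time": time; "joint_positions": joint angles; "dq": joint speeds; "tau": joint torques, N m; "tool_pos": TCP position; "tcp_rot": TCP orientation; "contact_force": force on the tool from outside, world axes, zero at the start; "moment": the same for the moment, N m; "grip_width": finger opening in mm.
Only numpy, scipy, OpenCV 4.12 (cv2) and the standard library are available. Lean on these libraries where they do the work, as an engineer would, in place of code of your own. Each camera call takes 0.05 s, during which the arm holds its last target.

TASK

Find the heavy side of the insect trap's fan wheel. Pull up the black spring knob on the balancing stand's cover, slide the cover fully open and let the knob drop back down; then lift the fan wheel from its wooden cradle, lower it gently onto the two rollers with its axis along them, let go, and leave it until its heavy side has turned down and it lies still. Leave the other things on the desk where they are.

Things in the scene. Friction and masses are not known exactly. Their poses are not given: they have to be found in the camera images.
- stand: Grey balancing stand fixed to the desk; origin on the desk under the middle of its opening (120 mm in x, 84 in y). It spans -111 to +78 mm in x, -50 to +145 in y; deck 58 mm high, cover guides 70. In the opening two free-turning steel rollers, 28 mm in diameter, 78 long, lie along its y at x = -34 and +34 mm, axes 40 mm high. A cover plate hides them at the start.
- rollers (a point): Where the fan wheel's centre lies once it rests on the rollers: 94 mm above the desk over the middle of the opening; axes as the stand's (y along the rollers).
- cover (a joint): Sliding cover plate (175 x 90 x 5 mm, top face 66 mm above the desk). 0 = closed; it slides along the stand's +y to 0.092 m = fully open, at a stop, clear of the opening. About 2 N of friction. The knob's pin locks it at both ends of its travel.
- plunger (a joint): Spring knob on the cover: 0 = down (pin in an index hole), grows pulled straight up, at most 0.016 m. The pin is free above about 0.011. The spring pulls down with 4.5 N at 0, 9.3 N at 0.016. Let go with the cover within 1.5 mm of its open stop, it drops back to 0; let go part-way, it stays up at about 0.010.
- knob (a point): Centre of the black round knob: upright cylinder 28 mm in diameter, 26 mm tall, 92 mm above the desk when down, on the cover 82 mm to the -x side of the middle of the opening (stand's frame). Below it a collar 22 mm in diameter stands on the cover, whose face is 26 mm below this point. It rides with the cover.
- wheel: Aluminium fan wheel, a drum with two flat closed end discs and blades between: 100 mm in diameter, 44 mm wide, 0.35 kg, origin at its centre, y its axis. Heavy side at its -z (steel block between the discs, two bolt heads near the rim on each disc), so z points up once settled. Grip it from above across the end discs near the top rim. On the rollers it swings and settles within about 5 s.
- cradle: Wooden cradle 130 mm (x) by 56 mm (y) fixed to the desk, two pads sloping at 45 degrees reaching 47 mm high; origin on the desk under its middle. The wheel starts in it with its axis along the cradle's y and its centre 70 mm above the desk (top rim at 120 mm).
- jar: small lidded sample jar, 54 mm across, 65 mm tall, beside the cradle; bystander; origin under its base
- driver: screwdriver 190 mm long lying on the table beyond the cradle; bystander
- endcap: white round trap end cap, 80 mm across, 28 mm tall, nearest the robot; bystander; origin under its base
- trap_tube: clear upright tube of the trap, 90 mm across, 150 mm tall; bystander; origin under its base
- mug: white mug, 80 mm across, 90 mm tall, far left; bystander; origin under its base
- sample_bottle: white bottle, 70 mm across, 150 mm tall, on the left; bystander; origin under its base
- notebook: thick black notebook 210 x 150 x 18 mm lying on the right; bystander; origin under its middle
Not all that is in view belongs to the job. There is more than one size of the wheel; the one meant has the size given above.

How it is judged:
By the outcome, as a careful person would: the job done as asked, in the order asked, and still so for the second after the job is handed in, with the robot touching nothing.
It also fails if it takes over 54 s, if anything falls off the work surface, if the arm or the gripper's body presses on something with over 40 N, if the wrist force passes 120 N, or if a joint passes its speed limit or range.

## Working session

There is one attempt and no reset: what is moved stays moved. The work goes in short steps, Python scripts to look and compute and a shell command to move; the robot and the scene stay as the last step left them, time stands still between calls to the robot, and variables do not carry over. Pictures are saved under pics/ and viewed, and the job is handed in when it is done.

```bash
mkdir -p pics; ls; cat > h.py <<'E'
from plant import *
import numpy as np, cv2
def snap(cam,name):
    c=capture(cam); cv2.imwrite(f'pics/{name}.png',c['img'][:,:,::-1]); return c
def K(c):
    f=200/np.tan(np.radians(c['vertical_fov']/2)); return np.array([[f,0,c['cx']],[0,f,c['cy']],[0,0,1.]])
def w(c,p):
    return (np.array(c['world_from_camera'])@np.r_[p,1])[:3]
def pix(c,P):
    p=np.linalg.inv(np.array(c['world_from_camera']))@np.r_[P,1]
    q=np.array([[p[0],-p[1],-p[2]]])
    return cv2.projectPoints(q,np.zeros(3),np.zeros(3),K(c),np.array(c['distortion'],float))[0].ravel()
def ray(c,uv,z):
    n=cv2.undistortPoints(np.array([[uv]],float),K(c),np.array(c['distortion'],float)).ravel()
    T=np.array(c['world_from_camera']); d=T[:3,:3]@np.array([n[0],-n[1],-1]); o=T[:3,3]
    return o+d*(z-o[2])/d[2]
E
python3 - <<'E'
from h import *
np.set_printoptions(precision=1,suppress=True)
for cam in ['scene','top']:
    c=snap(cam,cam+'0')
    print(cam,c['vertical_fov'],np.array(c['world_from_camera'])[:3,3])
    for l in ['stand','knob','wheel','cradle','rollers','jar','endcap','trap_tube']:
        for f in (spot_point,search_frame):
            r=f(cam,l)
            for x in r[:3]:
                p=w(c,x['position']); print(' ',l,f.__name__,round(x['score'],2),p,pix(c,p))
o=get_obs(); print(o)
E
```

```text
pics
scene 44.8701385442744 [1262.  -582.5 1290.1]
  stand call 0.97 [545.4 198.3  -4.5] [364.5 195.5]
  stand call 0.69 [551.9 221.2  56.5] [371.6 181.5]
  knob call 0.5 [466.6 216.5  88.7] [353.4 161.9]
  knob call 0.45 [472.2 210.6  99.8] [353.3 161.4]
  wheel call 0.68 [ 556.6 -202.2   66.4] [271.9 252.5]
  wheel call 0.64 [ 358.2 -137.3   14.7] [252.6 212.1]
  wheel call 0.62 [ 425.3 -223.9   10.4] [243.1 239.9]
  wheel call 0.68 [ 576.1 -210.4   97.4] [272.6 252.6]
  wheel call 0.59 [ 434.6 -227.1   27.7] [243.2 239.3]
  wheel call 0.57 [ 368.2 -142.    27.4] [252.7 212.3]
  cradle call 0.8 [ 560.8 -197.4   -0.5] [276.2 264.2]
  cradle call 0.69 [ 611.1 -220.3   29.4] [279.5 274.2]
  rollers call 0.61 [545.9 192.5  92.6] [364.7 177.8]
  rollers call 0.53 [410.9 451.   -6.1] [387.6 140.5]
  rollers call 0.69 [551.8 223.1  57. ] [372.  181.1]
  jar call 0.88 [ 590.9 -113.5   -0.5] [303.3 254.8]
  jar call 0.88 [ 604.9 -124.7   55.3] [302.4 250. ]
  jar call 0.74 [ 674.2 -270.9   16.5] [279.6 301. ]
  jar call 0.41 [425.4 444.6  50.9] [390.6 132.1]
  endcap call 0.79 [377.2 -11.1 
[... 1102 characters left out ...]
lers call 0.15 [526.4 199.7  59.3] [265.7 198.1]
  jar call 0.55 [ 594.5 -109.9   -2.3] [353.9 180.1]
  jar call 0.49 [ 587.  -110.9   67.4] [355.8 178. ]
  endcap call 0.59 [377.3 -10.    0.6] [327.8 241.5]
  trap_tube call 0.97 [ 634.1 -379.4   89.5] [433.7 161.3]
  trap_tube call 0.31 [463.4 213.3 100.2] [260.4 214.8]
{'time': 1.7, 'joint_positions': array([-1.5,  0.3,  1.5, -0. ,  1.3, -0.1]), 'dq': array([ 0., -0.,  0.,  0., -0.,  0.]), 'tau': array([ -0. , -43.1, -24.4,   0.1,   0. ,   0. ]), 'tool_pos': array([ 136.9, -506.8,  248.7]), 'tcp_rot': array([ 3.1, -0. , -1.3]), 'contact_force': array([ 1. ,  0.8, -0.6]), 'moment': array([ 0. , -0. ,  0.1]), 'grip_width': 91.76756162893811}
```

View images.

```bash
python3 - <<'E'
import cv2
a=cv2.imread('pics/top0.png'); cv2.imwrite('pics/topcrop.png',cv2.resize(a[130:280,210:460],None,fx=3.2,fy=3.2,interpolation=cv2.INTER_CUBIC))
a=cv2.imread('pics/scene0.png'); cv2.imwrite('pics/scenecrop.png',cv2.resize(a[120:345,215:465],None,fx=2.6,fy=2.6,interpolation=cv2.INTER_CUBIC))
E
```

```text
(no output)
```

View pics/topcrop.png

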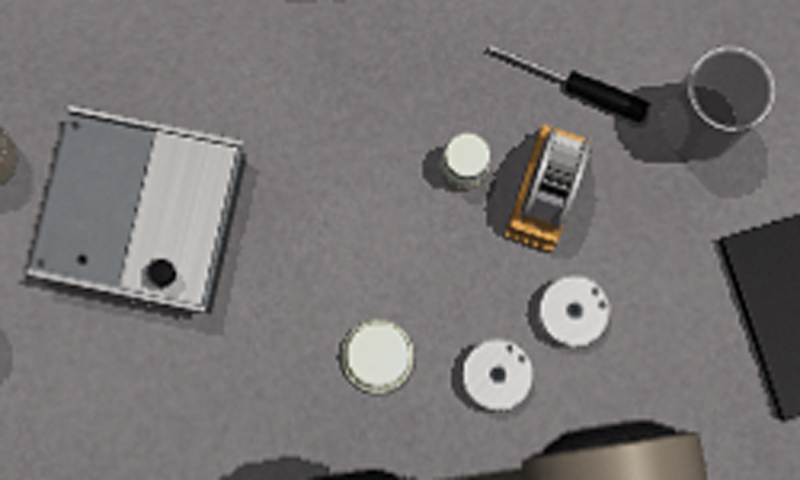

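View pics/scenecrop.png

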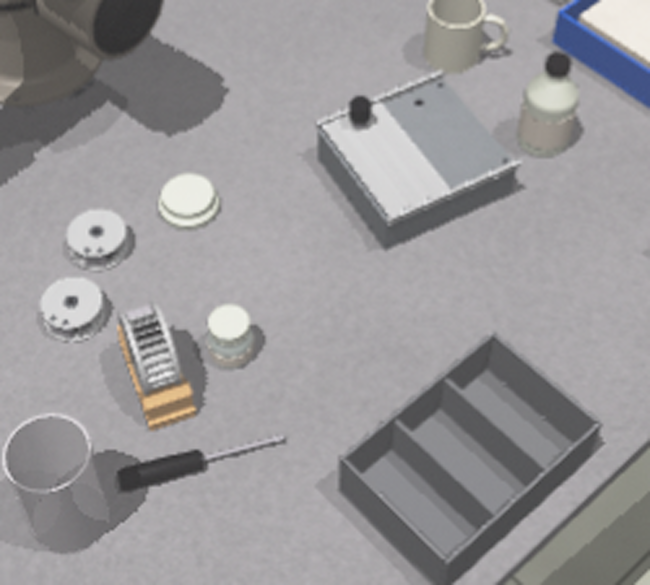

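View pics/scene0.png

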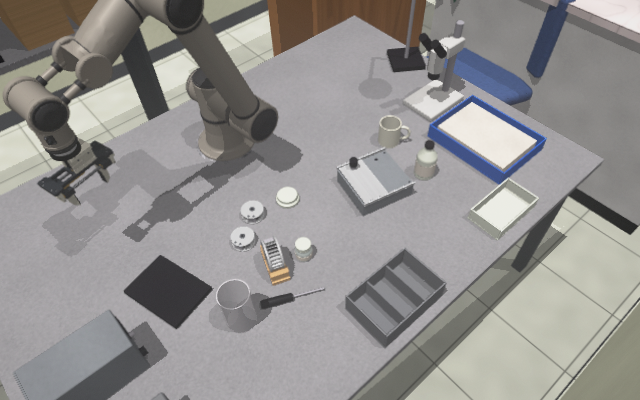

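```bash
python3 - <<'E'
import cv2
a=cv2.imread('pics/top0.png'); cv2.imwrite('pics/t1.png',cv2.resize(a[155:235,210:295],None,fx=7,fy=7,interpolation=cv2.INTER_CUBIC))
cv2.imwrite('pics/t2.png',cv2.resize(a[160:260,350:410],None,fx=6,fy=6,interpolation=cv2.INTER_CUBIC))
E
```

```text
(no output)
```

View pics/t1.png

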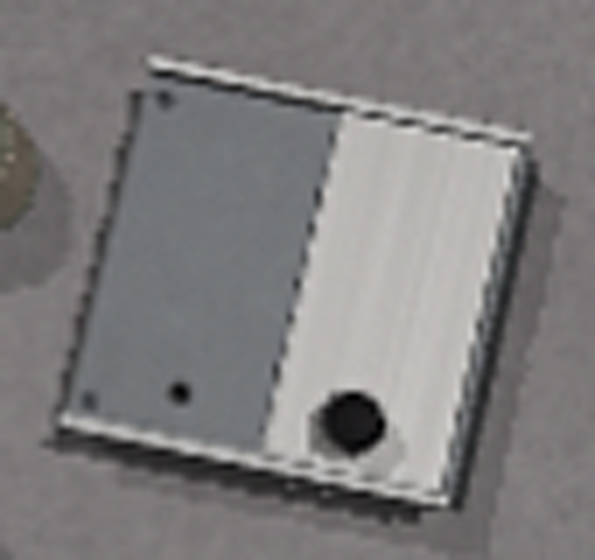

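View pics/t2.png

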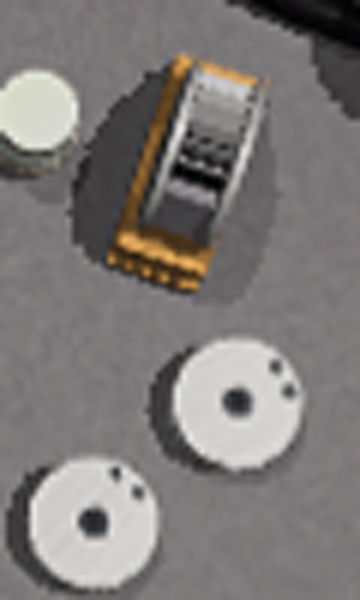

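```bash
python3 - <<'E'
from h import *
np.set_printoptions(precision=1,suppress=True)
c=capture('top')
px=np.array([(150,60),(530,132),(450,502),(62,424)])/7+[210,155]
W=np.array([ray(c,p,70)[:2] for p in px])
L=np.array([(78,145),(78,-50),(-111,-50),(-111,145)],float)
mW=W.mean(0);mL=L.mean(0)
H=(L-mL).T@(W-mW);a=np.arctan2(H[0,1]-H[1,0],H[0,0]+H[1,1])
R=np.array([[np.cos(a),-np.sin(a)],[np.sin(a),np.cos(a)]])
t=mW-R@mL
print(W,np.degrees(a),t,(W-(L@R.T+t)))
print('knob',R@[-82,0]+t)
k=ray(c,np.array([353,421])/7+[210,155],105);print(k)
# cradle: orange corners
px=np.array([(180,55),(268,75),(195,292),(108,262)])/6+[350,160]
print([ray(c,p,z) for p,z in zip(px,(47,47,0,0))])
px=np.array([(145,215),(190,75),(217,240),(262,85)])/6+[350,160]
print([ray(c,p,100)[:2] for p in px])
print(get_obs()['time'])
E
```

```text
[[648.9 316.7]
 [607.2 129. ]
 [425.9 170.1]
 [468.4 358.5]] -12.756365626207744 [543.2 193.6] [[-2.4 -1.1]
 [-1.   1.4]
 [ 2.   0.7]
 [ 1.4 -1. ]]
knob [463.2 211.8]
[461.4 212.6 105. ]
[array([ 620.7, -198.7,   47. ]), array([ 607.5, -249.4,   47. ]), array([ 488.2, -206.8,    0. ]), array([ 507.5, -156.2,    0. ])]
[array([ 517.3, -167.3]), array([ 596.6, -196.5]), array([ 502.1, -206.8]), array([ 589.8, -236.8])]
1.75
```

```bash
python3 -m handwheel '{"translation": [[0.24,0.3,0],[0.24,0.3,0],[0.24,0.3,0],[0.24,0.3,0],[0.24,0.3,0],[0.24,0.3,0],[0.24,0.3,0],[0.24,0.3,0]], "twist": [-0.04,-0.04,-0.04,-0.04,-0.04,-0.04,-0.04,-0.03]}' 0
```

```text
time: 2.75
tool_pos: [430.0, -138.6, 249.5]
tcp_rot: [-3.138, -0.004, -1.819]
contact_force: [0.6, -0.9, 0.2]
grip_width: 91.8
```

```bash
python3 -m handwheel '{"translation": [[0.03,0.29,-0.04],[0.03,0.29,-0.04],[0.03,0.29,-0.04],[0.03,0.29,-0.04],[0.03,0.29,-0.04],[0.03,0.29,-0.04],[0.02,0.29,-0.04],[0.02,0.29,-0.04]], "twist": [0,0,0,0,0,0.01,0.01,0]}' 0
python3 - <<'E'
from h import *
np.set_printoptions(precision=1,suppress=True)
c=snap('wrist','w1')
T=np.array(c['world_from_camera']);print(T[:3,3],-T[:3,2],c['vertical_fov'])
for l in ['knob','rollers','stand']:
    for x in spot_point('wrist',l)[:3]:
        p=w(c,x['position']); print(l,round(x['score'],2),p,pix(c,p))
o=get_obs();print(o['tool_pos'],o['tcp_rot'])
E
```

```text
time: 3.75
tool_pos: [465.9, 221.9, 201.3]
tcp_rot: [-3.132, -0.003, -1.785]
contact_force: [0.7, -0.5, -0.2]
grip_width: 92.2
[534.1 207.2 337.8] [-0.3  0.1 -1. ] 61.18388542226585
knob 0.86 [463.2 218.2  92.7] [318.6 209.9]
knob 0.27 [549.1 196.1  93. ] [323.8  87.1]
rollers 0.73 [548.5 197.3  97.2] [322.5  87.9]
stand 0.78 [549.5 192.8   2. ] [324.1  92.7]
[465.5 220.8 201.1] [-3.1 -0.  -1.8]
```

View pics/w1.png

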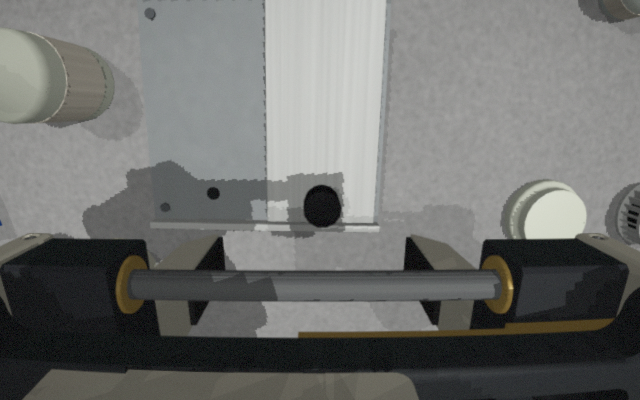

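```bash
python3 - <<'E'
from h import *
np.set_printoptions(precision=1,suppress=True)
c=capture('wrist'); o=get_obs()
g=cv2.cvtColor(c['img'],cv2.COLOR_RGB2GRAY); sub=g[175:240,290:355]
m=(sub<35).astype(np.uint8); n,l,s,ce=cv2.connectedComponentsWithStats(m); i=1+np.argmax(s[1:,4]); print(s[i],ce[i]+[290,175])
for z in (92,98,105): print(z,ray(c,ce[i]+[290,175],z))
# edges of cover: yaw from lines u=266 top..bottom
for a,b in [((266,20),(267,200)),((388,10),(378,222)),((150,225),(378,230))]:
    A,B=ray(c,a,66 if a[0]==266 else 70),ray(c,b,66 if a[0]==266 else 70); print(A,B,np.degrees(np.arctan2(*(B-A)[:2][::-1])))
print(o['tool_pos'],pix(c,o['tool_pos']), [pix(c,[465.5,220.8,z]) for z in (92,70)])
E
```

```text
[  13   10   36   42 1187] [320. 206.]
92 [465.4 215.3  92. ]
98 [467.1 215.1  98. ]
105 [469.  214.8 105. ]
[606.6 225.8  66. ] [472.5 258.2  66. ] 166.39898478918371
[593.8 136.9  70. ] [435.4 171.6  70. ] 167.6538706222037
[473.3 360.2  70. ] [428.4 172.8  70. ] -103.47965322046817
[465.7 220.  201.3] [314.7 274.1] [array([312.8, 207.3]), array([312.8, 199.9])]
```

```bash
python3 -m handwheel '{"translation": [[0,-0.03,-0.1],[0,0,-0.12],[0,0,-0.12],[0,0,-0.12],[0,0,-0.1],[0,0,-0.08],[0,0,-0.05],[0,0,0]], "twist": [-0.01,0,0,0,0,0,0,0]}' 0
```

```text
time: 5.0
tool_pos: [468.2, 206.1, 98.0]
tcp_rot: [-3.127, -0.003, -1.814]
contact_force: [-0.4, 0.7, 0.5]
grip_width: 92.1
```

```bash
python3 -m handwheel '{"translation": [[-0.01,0.03,-0.01],[0,0.03,-0.01],[0,0,0],[0,0,0],[0,0,0],[0,0,0],[0,0,0],[0,0,0]], "twist": [0.01,0,0,0,0,0,0,0]}' 0
python3 - <<'E'
from h import *
np.set_printoptions(precision=1,suppress=True)
print([get_obs()['tool_pos'] for _ in range(2)])
c=snap('wrist','w2'); print(get_obs()['tool_pos'])
E
```

```text
time: 6.0
tool_pos: [467.4, 216.2, 96.2]
tcp_rot: [-3.125, -0.001, -1.796]
contact_force: [0.3, 0.2, 1.2]
grip_width: 92.0
[array([467.4, 216.2,  96.2]), array([467.4, 216.2,  96.2])]
[467.4 216.3  96.2]
```

View pics/w2.png

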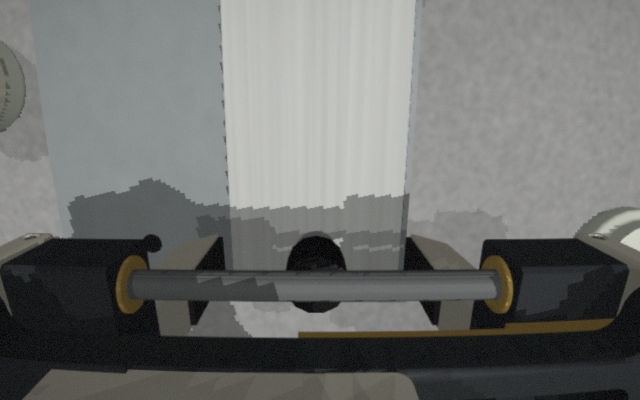

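```bash
python3 -m handwheel '{"translation": [[0,0,-0.01],[0,0,0],[0,0,0],[0,0,0],[0,0,0],[0,0,0],[0,0,0],[0,0,0]], "twist": [0,0,0,0,0,0,0,0]}' 255
```

```text
time: 7.05
tool_pos: [467.3, 216.1, 94.6]
tcp_rot: [-3.125, -0.001, -1.796]
contact_force: [-0.8, 0.7, -0.0]
grip_width: 27.2
```

```bash
python3 -m handwheel '{"translation": [[0,0,0.02],[0,0,0.02],[0,0,0.02],[0,0,0.02],[0,0,0.02],[0,0,0],[0,0,0],[0,0,0]], "twist": [0,0,0,0,0,0,0,0]}' -
```

```text
time: 8.05
tool_pos: [467.4, 216.0, 108.6]
tcp_rot: [-3.126, -0.002, -1.796]
contact_force: [2.4, 1.2, -9.5]
grip_width: 27.4
```

```bash
python3 -m handwheel '{"translation": [[0.01,0.04,0],[0.02,0.08,0],[0.02,0.09,0],[0.02,0.09,0],[0.02,0.09,0],[0.02,0.09,0],[0.02,0.08,0],[0,0,0]], "twist": [0,0,0,0,0,0,0,0]}' -
python3 - <<'E'
from h import *
snap('top','t3')
a=cv2.imread('pics/t3.png'); cv2.imwrite('pics/t3c.png',cv2.resize(a[145:245,190:305],None,fx=6,fy=6,interpolation=cv2.INTER_CUBIC))
E
```

```text
time: 9.05
tool_pos: [488.4, 305.0, 107.5]
tcp_rot: [-3.125, -0.005, -1.795]
contact_force: [5.1, -0.9, -8.8]
grip_width: 27.4
```

View pics/t3c.png

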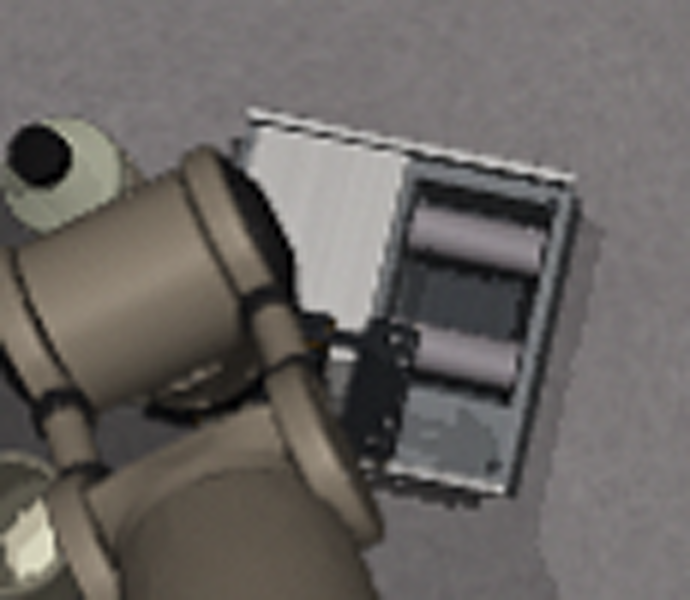

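```bash
python3 -m handwheel '{"translation": [[0,0.01,0],[0,0.01,0],[0,0.01,0],[0,0,0],[0,0,0],[0,0,0],[0,0,0],[0,0,0]], "twist": [0,0,0,0,0,0,0,0]}' -
```

```text
time: 10.1
tool_pos: [488.4, 305.1, 107.5]
tcp_rot: [-3.125, -0.01, -1.798]
contact_force: [3.6, -1.1, -8.9]
grip_width: 27.4
```

```bash
python3 -m handwheel '{"translation": [[0,0,0],[0,0,0],[0,0,0],[0,0,0],[0,0,0],[0,0,0],[0.01,0.03,0],[0.01,0.03,0]], "twist": [0,0,0,0,0,0,0,0]}' -
```

```text
time: 11.1
tool_pos: [488.5, 306.1, 105.3]
tcp_rot: [-3.132, -0.029, -1.796]
contact_force: [1.3, -22.9, -8.4]
grip_width: 27.3
```

```bash
python3 -m handwheel '{"translation": [[0,0.01,-0.01],[0,0.01,-0.02],[0,0.01,-0.02],[0,0,-0.02],[0,0,-0.01],[0,0,0],[0,0,0],[0,0,0]], "twist": [0,0,0,0,0,0,0,0]}' -
```

```text
time: 12.1
tool_pos: [488.3, 305.3, 94.9]
tcp_rot: [-3.132, -0.037, -1.799]
contact_force: [2.8, -4.7, -5.5]
grip_width: 27.5
```

```bash
python3 -m handwheel '{"translation": [[0,0,0],[0,0,0],[0,0,0],[0,0,0],[0,0,0.05],[0,0,0.2],[0,0,0.3],[0,0,0.3]], "twist": [0,0,0,0,0,0,0,0]}' 0
python3 - <<'E'
from h import *
c=snap('wrist','w4'); print(get_obs()['tool_pos'])
E
```

```text
time: 13.1
tool_pos: [485.9, 306.1, 224.8]
tcp_rot: [-3.138, -0.04, -1.798]
contact_force: [1.1, 0.1, 0.6]
grip_width: 91.6
[488.1286937  307.23300934 231.60012808]
```

View pics/w4.png

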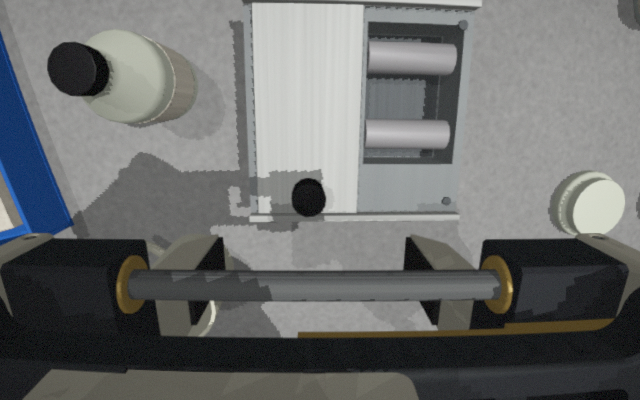

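```bash
python3 - <<'E'
from h import *
np.set_printoptions(precision=1,suppress=True)
c=capture('wrist')
for l in ['knob','rollers','stand']:
    for x in spot_point('wrist',l)[:2]:
        p=w(c,x['position']); print(l,round(x['score'],2),p,pix(c,p))
g=cv2.cvtColor(c['img'],cv2.COLOR_RGB2GRAY); sub=g[170:225,285:335]
m=(sub<35).astype(np.uint8); n,l,s,ce=cv2.connectedComponentsWithStats(m); i=1+np.argmax(s[1:,4]); print(s[i],ce[i]+[285,170])
for z in (92,98,105): print(z,ray(c,ce[i]+[285,170],z))
# roller corners (top of cylinder axis height ~ z40 silhouettes) & guide corners z70
for a in [(250,217),(459,217),(480,3),(246,3)]: print('g',a,ray(c,a,70))
for a in [(367,56),(456,58),(363,134),(449,135)]: print('r',ray(c,a,45))
for a in [(368,22),(463,25),(362,163),(453,163)]: print('o',ray(c,a,58))
print(get_obs()['time'])
E
```

```text
knob 0.97 [488.8 306.   94.4] [309.3 197.5]
rollers 0.94 [549.4 196.7  94.3] [426.1  94.2]
stand 0.76 [549.2 192.1  -4. ] [397.9  98.1]
[ 11  11  32  36 901] [310.8 198.9]
92 [486.6 305.1  92. ]
98 [488.2 304.9  98. ]
105 [489.9 304.6 105. ]
g (250, 217) [477.4 364.1  70. ]
g (459, 217) [431.  172.9  70. ]
g (480, 3) [612.5 130.2  70. ]
g (246, 3) [651.8 319.6  70. ]
r [592.8 226.9  45. ]
r [574.2 145.9  45. ]
r [525.  244.1  45. ]
r [505.6 162.4  45. ]
o [618.4 223.4  58. ]
o [599.6 141.5  58. ]
o [500.4 252.2  58. ]
o [480.8 167.4  58. ]
13.35
```

```bash
python3 -m handwheel '{"translation": [[0.04,-0.2,0.05],[0.04,-0.41,0.05],[0.04,-0.41,0],[0.04,-0.41,0],[0.04,-0.41,0],[0.04,-0.41,0],[0.04,-0.41,0],[0.04,-0.41,0]], "twist": [-0.01,-0.01,-0.01,-0.01,-0.01,0,0,0]}' 0
python3 - <<'E'
from h import *
np.set_printoptions(precision=1,suppress=True)
c=snap('wrist','w5'); o=get_obs();print(o['tool_pos'],o['tcp_rot']*100)
for l in ['wheel','cradle']:
    for x in spot_point('wrist',l)[:3]:
        p=w(c,x['position']); print(l,round(x['score'],2),p,pix(c,p))
E
```

```text
time: 14.35
tool_pos: [526.8, -159.4, 225.4]
tcp_rot: [3.122, -0.045, -1.869]
contact_force: [1.1, 0.9, 0.9]
grip_width: 91.8
[ 527.  -166.9  225. ] [ 312.4   -5.  -187.4]
wheel 0.88 [ 561.7 -204.    70. ] [343.1 134.8]
wheel 0.66 [ 415.  -220.5   17.5] [386.2 252.5]
wheel 0.62 [ 355.4 -137.3   15.3] [330. 315.]
```

View pics/w5.png

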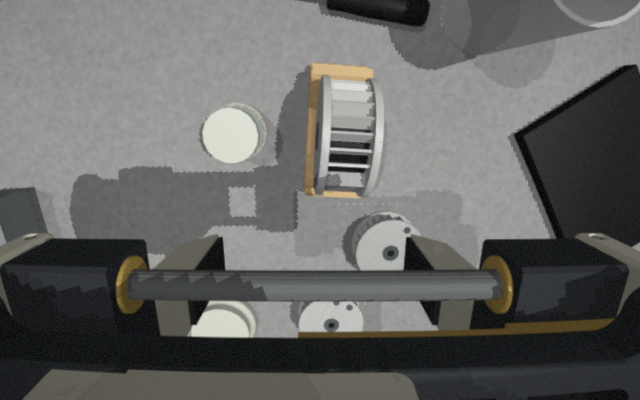

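```bash
python3 - <<'E'
import cv2
a=cv2.imread('pics/w5.png'); cv2.imwrite('pics/w5c.png',cv2.resize(a[55:205,280:410],None,fx=4,fy=4,interpolation=cv2.INTER_CUBIC))
E
```

```text
(no output)
```

View pics/w5c.png

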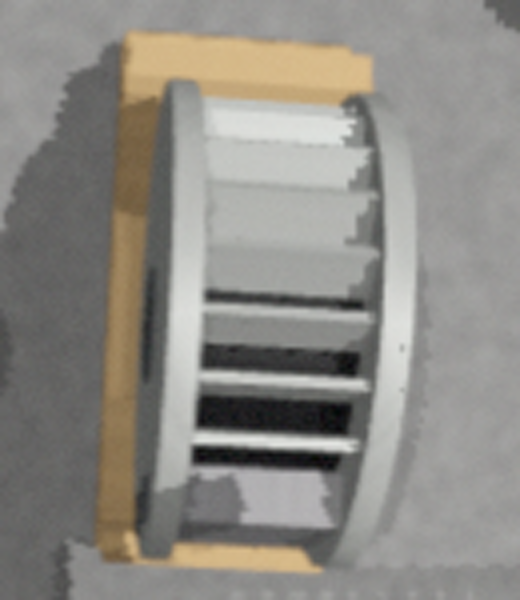

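```bash
python3 - <<'E'
from h import *
from scipy.optimize import least_squares
np.set_printoptions(precision=1,suppress=True)
c=capture('wrist'); o=get_obs(); print(o['tool_pos'],o['tcp_rot'][2],o['time'])
cv2.imwrite('pics/w6.png',c['img'][:,:,::-1])
def circ(p,y,a=np.radians(np.arange(-20,201,2))):
    x,yy,th=p; cc,ss=np.cos(th),np.sin(th)
    return np.array([pix(c,[x+50*np.cos(t)*cc-y*ss,yy+50*np.cos(t)*ss+y*cc,70+50*np.sin(t)]) for t in a])
R=np.array([(388,100),(410,170),(418,260),(412,350),(395,430),(370,505)])/4+[280,55]
Lo=np.array([(172,90),(176,200),(172,310),(165,400),(152,480)])/4+[280,55]
def res(p):
    r=[]
    for pts,y in ((R,-22),(Lo,22)):
        C=circ(p,y)
        for q in pts: r.append(np.min(np.hypot(*(C-q).T)))
    return r
s=least_squares(res,[560,-203,-.32],diff_step=1e-4,x_scale=[1,1,.02]); print(s.x,np.degrees(s.x[2]),np.array(s.fun))
im=cv2.resize(c['img'][55:205,280:410,::-1],None,fx=4,fy=4,interpolation=cv2.INTER_CUBIC)
for y,col in((-22,(0,0,255)),(22,(0,255,0))):
    for q in circ(s.x,y): cv2.circle(im,tuple(int(v) for v in (q-[280,55])*4),2,col,-1)
cv2.imwrite('pics/fit.png',im)
E
```

```text
[ 526.7 -158.4  225.2] -1.872103030051709 14.55
[ 559.3 -204.1   -0.4] -21.948210375688276 [1.3 1.2 0.3 0.4 1.1 2.3 0.4 1.1 1.3 1.6 0.6]
```

View pics/fit.png

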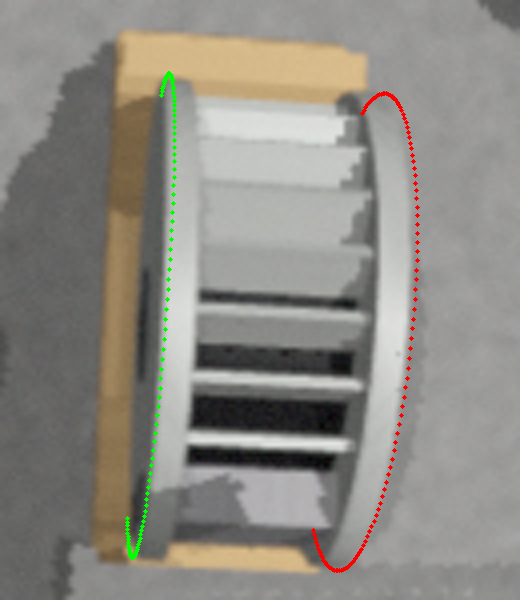

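```bash
python3 - <<'E'
from h import *
np.set_printoptions(precision=1,suppress=True)
c=capture('wrist')
for a,b,z in [((200,306),(362,318),118),((196,374),(362,386),115),((190,438),(350,447),107),((200,184),(365,192),112)]:
    A=ray(c,np.array(a)/4+[280,55],z);B=ray(c,np.array(b)/4+[280,55],z); d=A-B; print(np.degrees(np.arctan2(d[1],d[0]))-90,np.hypot(*d[:2]))
def circ(p,y,a=np.radians(np.arange(-10,191,2))):
    x,yy,th=p; th=np.radians(th);cc,ss=np.cos(th),np.sin(th)
    return np.array([pix(c,[x+50*np.cos(t)*cc-y*ss,yy+50*np.cos(t)*ss+y*cc,70+50*np.sin(t)]) for t in a])
ims=[]
for P in [(560,-203.5,-18),(560,-205,-19.5)]:
    im=cv2.resize(c['img'][55:205,280:410,::-1],None,fx=3,fy=3,interpolation=cv2.INTER_CUBIC)
    for y,col in((-22,(0,0,255)),(22,(0,255,0))):
        for q in circ(P,y): cv2.circle(im,tuple(int(v) for v in (q-[280,55])*3),1,col,-1)
    ims.append(im)
cv2.imwrite('pics/fit2.png',np.hstack(ims)); o=get_obs(); print(o['tool_pos'],o['time'])
E
```

```text
-21.47585776830509 29.071400234755707
-21.597252642199976 30.558727747615922
-20.89633539718035 30.733537885423857
-19.686568232886046 29.592191020991667
[ 526.8 -157.2  225.6] 14.6
```

View pics/fit2.png

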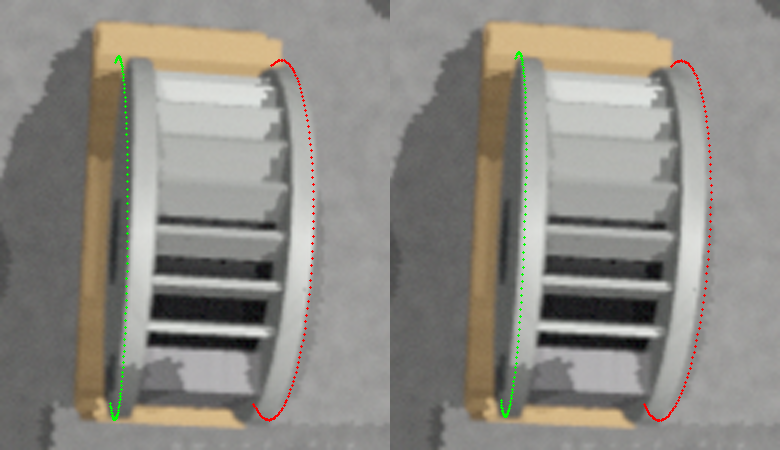

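```bash
python3 -m handwheel '{"translation": [[0.07,-0.1,0],[0.07,-0.1,-0.1],[0.07,-0.1,-0.1],[0,0,-0.1],[0,0,-0.1],[0,0,-0.06],[0,0,0],[0,0,0]], "twist": [-0.01,-0.01,-0.01,0,0,0,0,0]}' 0
```

```text
time: 15.6
tool_pos: [558.1, -191.2, 152.5]
tcp_rot: [3.117, -0.043, -1.904]
contact_force: [0.5, -0.1, -0.3]
grip_width: 91.7
```

```bash
python3 -m handwheel '{"translation": [[0.01,-0.04,0],[0,-0.04,0],[0,0,-0.06],[0,0,-0.08],[0,0,-0.08],[0,0,-0.06],[0,0,-0.03],[0,0,0]], "twist": [-0.01,0,0,0,0,0,0,0]}' 0
python3 - <<'E'
from h import *
c=snap('wrist','w7'); o=get_obs(); print(o['tool_pos'],o['tcp_rot'])
E
```

```text
time: 16.6
tool_pos: [559.5, -204.3, 102.9]
tcp_rot: [3.117, -0.043, -1.922]
contact_force: [0.1, 0.7, 1.0]
grip_width: 92.1
[ 559.65440399 -204.31506198  103.2183833 ] [ 3.1172982  -0.04287913 -1.9215812 ]
```

View pics/w7.png

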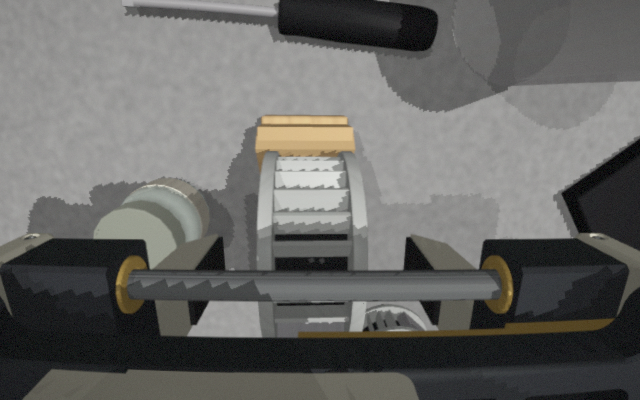

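```bash
python3 -m handwheel '{"translation": [[0,0,0],[0,0,0],[0,0,0],[0,0,0],[0,0,0],[0,0,0],[0,0,0],[0,0,0]], "twist": [0,0,0,0,0,0,0,0]}' 255
```

```text
time: 17.65
tool_pos: [560.5, -204.3, 104.7]
tcp_rot: [3.12, -0.043, -1.922]
contact_force: [0.4, -0.1, 0.9]
grip_width: 44.7
```

```bash
python3 -m handwheel '{"translation": [[0,0,0.03],[0,0,0.05],[0,0,0.1],[0,0,0.15],[0,0,0.2],[0,0,0.2],[0,0,0.1],[0,0,0]], "twist": [0,0,0,0,0,0,0,0]}' -
python3 - <<'E'
from h import *
c=snap('wrist','w8'); snap('scene','s8'); o=get_obs(); print(o['tool_pos'],o['tcp_rot'])
a=cv2.imread('pics/s8.png'); cv2.imwrite('pics/s8c.png',cv2.resize(a[150:330,180:330],None,fx=3.3,fy=3.3,interpolation=cv2.INTER_CUBIC))
E
```

```text
time: 18.65
tool_pos: [559.0, -204.0, 236.9]
tcp_rot: [3.12, -0.043, -1.922]
contact_force: [-0.6, -0.1, -4.4]
grip_width: 44.5
[ 558.44796045 -203.68227657  234.96615289] [ 3.11655817 -0.04262345 -1.92160264]
```

View pics/w8.png

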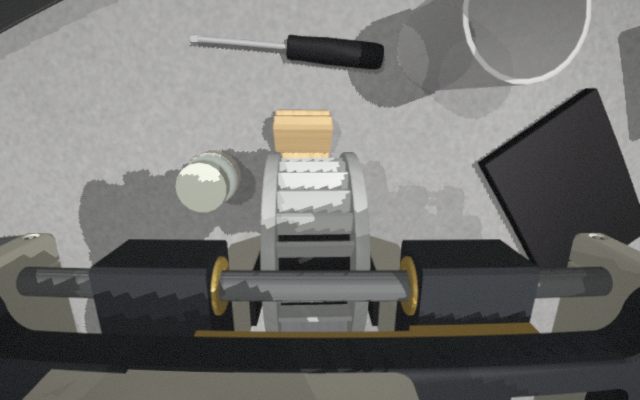

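View pics/s8c.png

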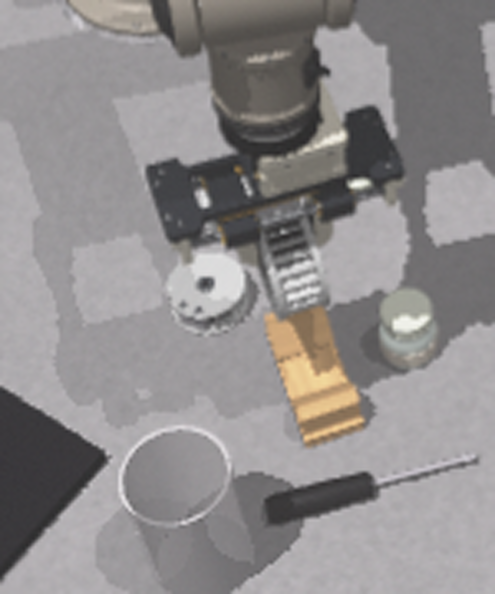

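```bash
python3 -m handwheel '{"translation": [[0,0.2,0],[-0.01,0.38,0],[-0.01,0.4,0],[-0.01,0.4,0],[-0.01,0.4,0],[-0.01,0.4,0],[-0.01,0.3,0],[-0.01,0.15,0]], "twist": [0.01,0.01,0.01,0.01,0.01,0.01,0.01,0.01]}' -
python3 - <<'E'
from h import *
np.set_printoptions(precision=3,suppress=True)
c=snap('wrist','w9'); o=get_obs(); print(o['tool_pos'],o['tcp_rot'],o['contact_force'])
for l in ['rollers','wheel','knob']:
    for x in spot_point('wrist',l)[:2]:
        p=w(c,x['position']); print(l,round(x['score'],2),p,pix(c,p))
E
```

```text
time: 19.75
tool_pos: [542.1, 200.4, 225.7]
tcp_rot: [3.102, -0.046, -1.797]
contact_force: [-0.1, 0.6, -3.5]
grip_width: 43.9
[541.602 202.652 225.543] [ 3.101 -0.045 -1.795] [-0.532  2.389 -5.111]
wheel 0.62 [540.03  201.339 192.262] [309.679 246.724]
```

View pics/w9.png

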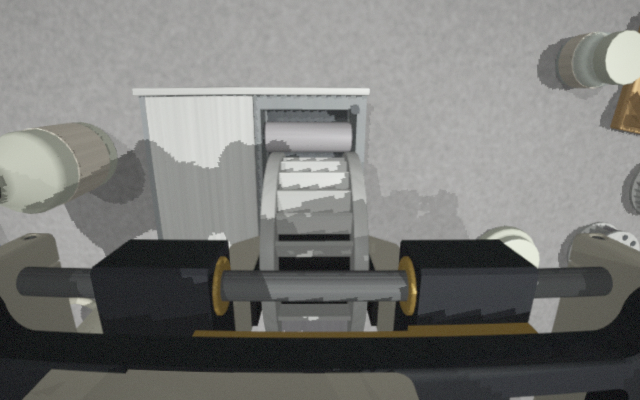

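```bash
python3 -m handwheel '{"translation": [[0.03,-0.02,-0.06],[0.02,-0.02,-0.1],[0,0,-0.12],[0,0,-0.12],[0,0,-0.08],[0,0,-0.04],[0,0,0],[0,0,0]], "twist": [0,0,0,0,0,0,0,0]}' -
python3 - <<'E'
from h import *
np.set_printoptions(precision=3,suppress=True)
c=snap('wrist','w10'); o=get_obs(); print(o['tool_pos'],o['tcp_rot'],o['contact_force'])
E
```

```text
time: 20.95
tool_pos: [551.5, 184.8, 140.9]
tcp_rot: [3.1, -0.05, -1.807]
contact_force: [-1.0, -0.7, -2.9]
grip_width: 43.7
[551.502 184.807 140.951] [ 3.1   -0.05  -1.807] [-0.984  0.632 -2.744]
```

View pics/w10.png

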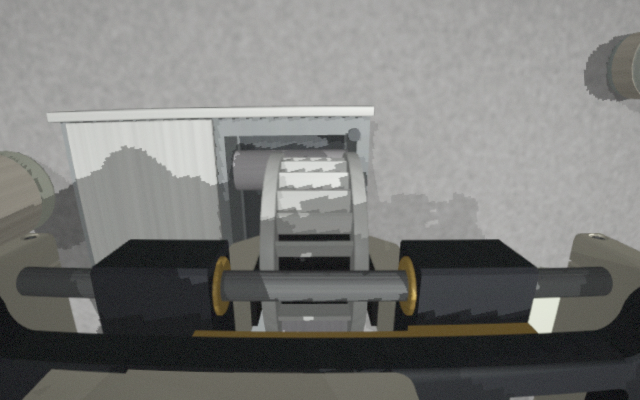

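```bash
python3 -m handwheel '{"translation": [[-0.01,0.03,0],[0,0.03,0],[0,0.02,0],[0,0,0],[0,0,-0.01],[0,0,-0.01],[0,0,-0.01],[0,0,0]], "twist": [0,0,0,0,0,0,0,0]}' -
python3 - <<'E'
from h import *
np.set_printoptions(precision=3,suppress=True)
c=snap('wrist','w11'); snap('top','t11'); o=get_obs(); print(o['tool_pos'],o['tcp_rot'],o['contact_force'])
a=cv2.imread('pics/t11.png'); cv2.imwrite('pics/t11c.png',cv2.resize(a[145:245,190:305],None,fx=6,fy=6,interpolation=cv2.INTER_CUBIC))
E
```

```text
time: 22.0
tool_pos: [550.2, 198.1, 137.2]
tcp_rot: [3.102, -0.049, -1.807]
contact_force: [-0.3, 0.2, -4.0]
grip_width: 44.1
[550.356 198.137 137.411] [ 3.102 -0.049 -1.807] [-0.092  0.422 -5.141]
```

View pics/w11.png

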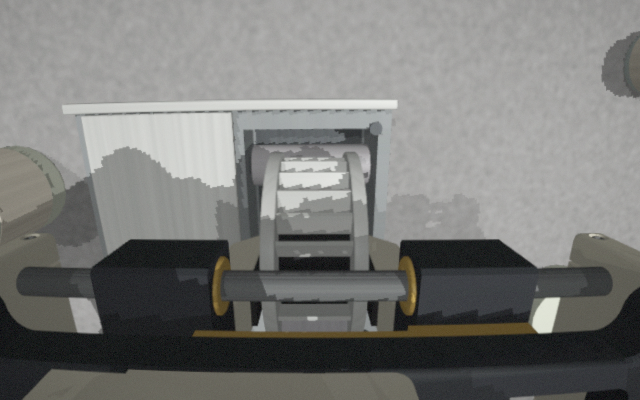

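View pics/t11c.png

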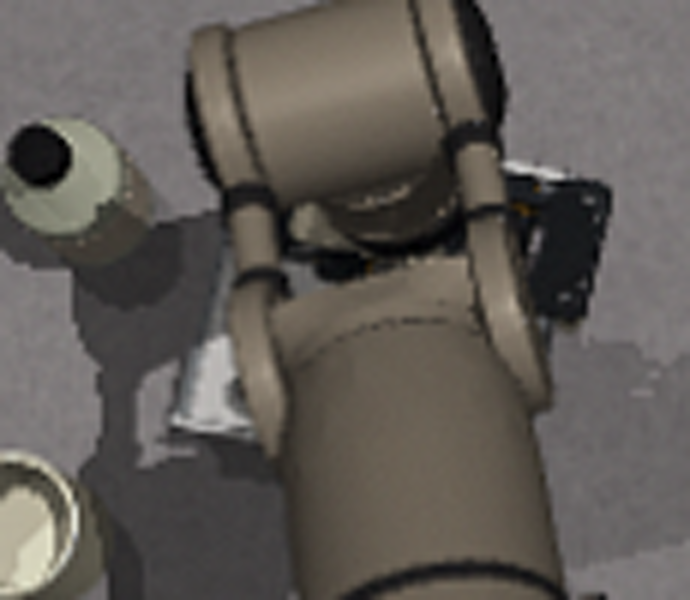

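```bash
python3 -m handwheel '{"translation": [[0,0,-0.01],[0,0,-0.01],[0,0,-0.01],[0,0,-0.01],[0,0,-0.01],[0,0,0],[0,0,0],[0,0,0]], "twist": [0,0,0,0,0,0,0,0]}' -
```

```text
time: 23.1
tool_pos: [549.1, 198.5, 131.0]
tcp_rot: [3.101, -0.049, -1.807]
contact_force: [-1.2, -0.0, -0.9]
grip_width: 44.0
```

```bash
python3 -m handwheel '{"translation": [[0,0,-0.01],[0,0,0],[0,0,0],[0,0,0],[0,0,0],[0,0,0],[0,0,0],[0,0,0]], "twist": [0,0,0,0,0,0,0,0]}' -
```

```text
time: 24.1
tool_pos: [548.4, 198.6, 130.5]
tcp_rot: [3.099, -0.049, -1.807]
contact_force: [-3.1, -0.7, 1.4]
grip_width: 43.6
```

```bash
python3 -m handwheel '{"translation": [[-0.01,0,0],[0,0,-0.01],[-0.01,0,0],[0,0,0],[0,0,0],[0,0,0],[0,0,0],[0,0,0]], "twist": [0,0,0,0,0,0,0,0]}' -
```

```text
time: 25.1
tool_pos: [547.8, 198.6, 130.4]
tcp_rot: [3.106, -0.046, -1.807]
contact_force: [-0.5, -1.4, 1.4]
grip_width: 44.0
```

```bash
python3 -m handwheel '{"translation": [[0,0,0],[0,0,0],[0,0,0],[0,0,0],[0,0,0],[0,0,0.03],[0,0,0.1],[0,0,0.15]], "twist": [0,0,0,0,0,0,0,0]}' 0
python3 - <<'E'
from h import *
snap('wrist','w12'); snap('scene','s12')
E
```

```text
time: 26.1
tool_pos: [546.9, 198.4, 172.9]
tcp_rot: [3.102, -0.048, -1.807]
contact_force: [0.5, 0.1, -0.3]
grip_width: 91.6
```

View pics/w12.png

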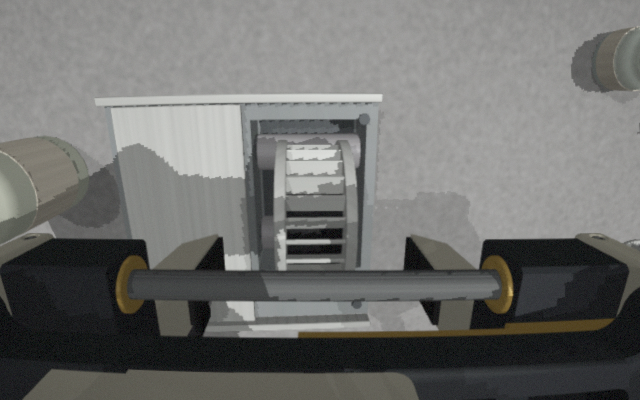

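```bash
python3 -m handwheel '{"translation": [[0,0,0.2],[0,0,0.3],[0,0,0.2],[-0.1,-0.1,0],[-0.1,-0.2,0],[-0.1,-0.3,0],[-0.1,-0.3,0],[0,-0.2,0]], "twist": [0,0,0,0,0,0,0,0]}' 0
python3 -m handwheel '{"translation": [[0,0,0],[0,0,0],[0,0,0],[0,0,0],[0,0,0],[0,0,0],[0,0,0],[0,0,0]], "twist": [0,0,0,0,0,0,0,0]}' 0
python3 -m handwheel '{"translation": [[0,0,0],[0,0,0],[0,0,0],[0,0,0],[0,0,0],[0,0,0],[0,0,0],[0,0,0]], "twist": [0,0,0,0,0,0,0,0]}' 0
python3 - <<'E'
from h import *
for n in ['scene','top']:
    snap(n,n+'13')
a=cv2.imread('pics/scene13.png'); b=cv2.imread('pics/top13.png')
cv2.imwrite('pics/s13c.png',cv2.resize(a[120:230,320:440],None,fx=5,fy=5,interpolation=cv2.INTER_CUBIC))
cv2.imwrite('pics/t13c.png',cv2.resize(b[145:245,190:305],None,fx=5,fy=5,interpolation=cv2.INTER_CUBIC))
E
```

```text
time: 27.2
tool_pos: [485.3, 31.4, 282.6]
tcp_rot: [3.109, -0.045, -1.802]
contact_force: [-0.3, 0.1, -0.8]
grip_width: 92.2
time: 28.2
tool_pos: [485.3, 33.0, 282.3]
tcp_rot: [3.109, -0.044, -1.802]
contact_force: [-0.7, -0.9, -0.5]
grip_width: 91.8
time: 29.2
tool_pos: [485.3, 32.9, 282.3]
tcp_rot: [3.109, -0.044, -1.802]
contact_force: [-0.1, 1.3, -0.7]
grip_width: 91.5
```

View pics/s13c.png

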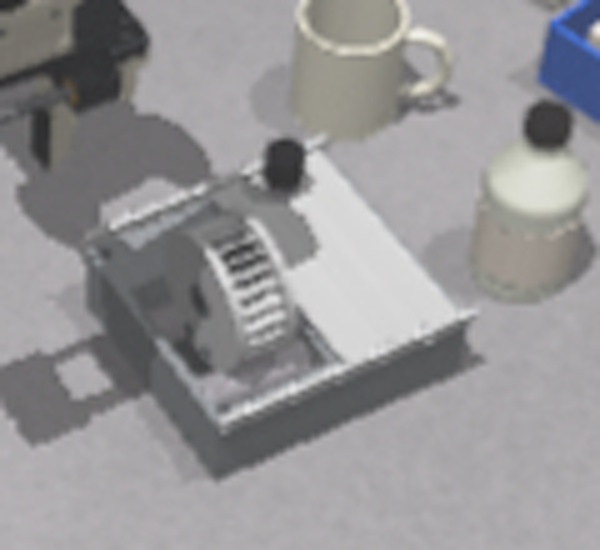

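View pics/t13c.png

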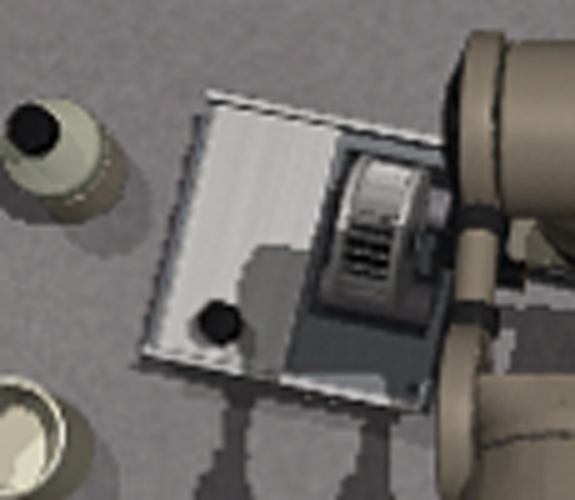

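```bash
python3 -m handwheel '{"translation": [[0,-0.1,0],[0,-0.2,0],[0,-0.2,0],[0,-0.2,0],[0,-0.2,0],[0,-0.1,0],[0,0,0],[0,0,0]], "twist": [0,0,0,0,0,0,0,0]}' 0
for i in 1 2 3; do python3 -m handwheel '{"translation": [[0,0,0],[0,0,0],[0,0,0],[0,0,0],[0,0,0],[0,0,0],[0,0,0],[0,0,0]], "twist": [0,0,0,0,0,0,0,0]}' 0 | head -1; done
python3 - <<'E'
from h import *
for n in ['scene','top']:
    snap(n,n+'14')
python=None
a=cv2.imread('pics/scene14.png'); b=cv2.imread('pics/top14.png')
cv2.imwrite('pics/s14c.png',cv2.resize(a[140:210,330:400],None,fx=8,fy=8,interpolation=cv2.INTER_CUBIC))
cv2.imwrite('pics/t14c.png',cv2.resize(b[145:245,190:305],None,fx=5,fy=5,interpolation=cv2.INTER_CUBIC))
E
```

```text
time: 30.3
tool_pos: [484.1, -125.6, 282.2]
tcp_rot: [3.109, -0.045, -1.802]
contact_force: [0.7, -0.6, 0.7]
grip_width: 92.0
time: 31.3
time: 32.3
time: 33.3
```

View pics/s14c.png

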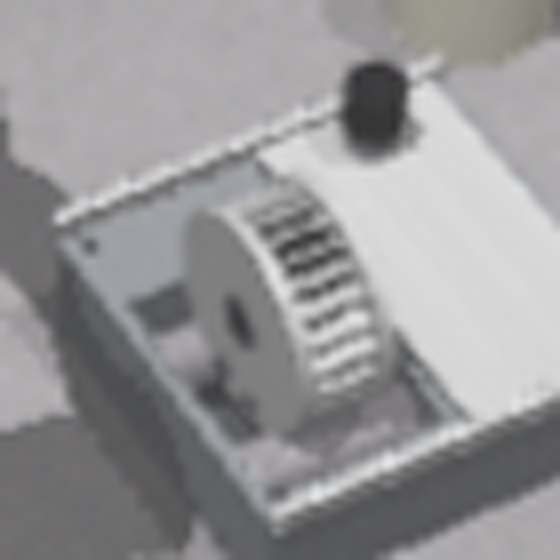

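View pics/t14c.png

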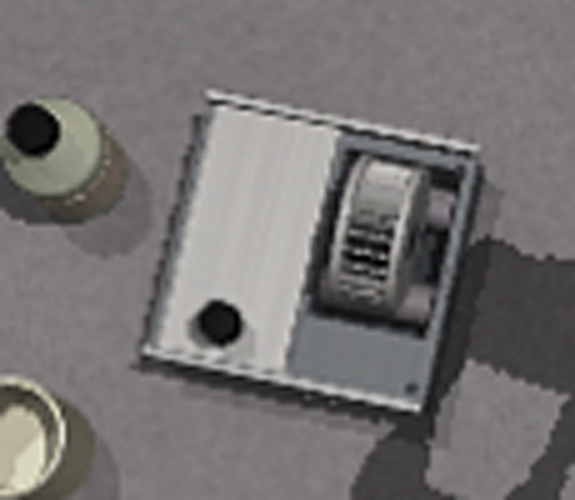

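View pics/scene14.png

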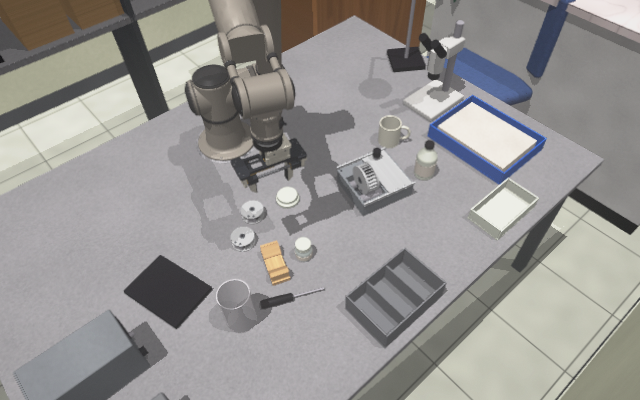

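```bash
python3 -m handwheel '{"translation": [[0,0,0],[0,0,0],[0,0,0],[0,0,0],[0,0,0],[0,0,0],[0,0,0],[0,0,0]], "twist": [0,0,0,0,0,0,0,0]}' 0 | head -1
python3 - <<'E'
from h import *
np.set_printoptions(precision=1,suppress=True)
a=cv2.imread('pics/scene14.png').astype(int)
c=snap('scene','s15'); b=cv2.imread('pics/s15.png').astype(int)
d=abs(a-b).max(2); print('diff wheel',d[150:200,345:390].max(),d[150:200,345:390].mean(),'ref',d[240:290,255:300].mean())
for cam in ['scene','top']:
    c=capture(cam)
    for l in ['wheel','knob','rollers']:
        for x in spot_point(cam,l)[:3]:
            p=w(c,x['position']); print(cam,l,round(x['score'],2),p)
b0=cv2.imread('pics/scene0.png').astype(int)
E
```

```text
time: 34.4
diff wheel 4 1.024888888888889 ref 0.9928888888888889
scene wheel 0.97 [542.2 200.4  95.2]
scene wheel 0.84 [ 423.8 -221.1   13.9]
scene wheel 0.67 [ 358.2 -137.2   13.9]
scene knob 0.53 [488.2 307.3  88.1]
scene rollers 0.87 [545.7 192.4  92.2]
top wheel 0.92 [546.4 195.6  89.2]
top wheel 0.61 [ 419.2 -222.4   12.4]
top wheel 0.36 [ 355.4 -135.7   18.6]
top knob 0.54 [485.9 307.   86.3]
top knob 0.38 [544.5 195.8  -5. ]
top rollers 0.92 [544.9 196.5  88.9]
```

Only sensor noise differs between the two frames, so the wheel is still. It sits centred at roller height, and the knob is down at the open stop.

```bash
python3 -c "
from plant import *
print(close_job())"
```

```text
the job is handed in; nothing more can be done
None
```

I opened the balancing stand, put the fan wheel on the rollers, let it settle, and handed the job in at about 35 s of the 54 s allowed.

- **Cover:** I pulled the knob up about 14 mm and slid the cover about 92 mm, until it pushed back with 23 N at its stop. I then lowered the knob before letting go. The last views show the opening clear. The knob reads 86–88 mm above the desk, against the expected 92, which is about the camera networks' error, so it is down.
- **Wheel:** I lifted it from the cradle gripping across the end discs (44 mm apart). I lowered it in small steps until the force reading showed both rollers carrying it, then let go and moved the arm well clear. The cameras put its centre at about (542–546, 196–200, 89–95) mm. The roller point reads about (545, 192–197, 89–92) mm, so the two agree within a few mm.
- **Settling:** It had over 8 s on the rollers. Two pictures about 1 s apart differ only by image noise.
- **Other things on the desk:** In the last scene view they are where they started. I checked this by eye only.

**Not fully confirmed or off:**
- **Heavy side:** I could not see the bolt heads, because the lower part of the discs is hidden by the stand. That the heavy side is down follows from the wheel lying still and no bolt heads showing on the part I could see.
- **Gripper tilt:** Pushing the cover against its stop left the gripper tilted by about 2.5 degrees for the rest of the job. It caused no problem I could see.

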